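# Tilt a cover to the index for downhand welding and hold it

### The job

Pick up the loose steel cover plate by its grab handle, lay it (do not drop it) flat in the pin nest on the tilting weld rest while the leaf is down, and let go of it. Then take the leaf by the bow bar on its free edge, swing it up until its pointer stands over the index saddle clamped on the quadrant, and finish while holding the bar still there, ready for the handle's foot to be welded downhand: the leaf falls shut if you let go. The cover must stay in its nest untouched; do not shift the index, and do not push the magnet, tin or soapstone beside the rest about.

Things in the scene. Friction and masses are not known exactly. Their poses are not given: they have to be found in the camera images.
- cover: The work: loose flat steel plate 120 (its x) x 90 (its y) x 8 mm, about 0.46 kg, with a bow-shaped grab handle of 10 mm round bar standing on its middle; the same turned by half a turn. Origin: centre of the plate's underside, z up out of the plate.
- grip (a point): Middle of the cover's grab handle: 10 mm round bar along the cover's y, straight for 60 mm, centreline 50 mm above the plate's underside (the origin), on two legs at y = +-35 mm; 37 mm clear between bar and plate. Axes as the cover's: fingers close across it, along the cover's x.
- jig: The tilting weld rest, fixed to the bench: grey base plate 240 x 190 x 10 mm, hinged steel leaf, graduated quadrant plate along its left side (+y, 84 mm off the middle), rising with its index screw to 195 mm. Origin: on the bench under the leaf, 10 mm from the base plate's centre towards the hinge; x points from the leaf's free edge (robot's side) to the hinge, y along the hinge axis, z up.
- hinge (a point): Middle of the hinge axis, 85 mm along +x and 55 mm up from the jig's origin; axes as the jig's. The axis runs along the jig's y.
- leaf (a joint): Tilt of the leaf, 0 = down and level on its rests (as at the start), growing as its free edge rises, up to 1.4 rad. Swings freely and falls shut; leaf about 0.8 kg with its bar, centre of mass about 90 mm from the hinge: some 6 N at the bar with the cover loaded.
- nest (a point): Centre of the cover's seat on the leaf's top face (leaf plate 160 x 150 x 8 mm), 92 mm from the hinge axis and 4 mm above it; x along the leaf to the hinge, y along the hinge axis, z out of the leaf. Two 10 mm pins a side, tapered noses, 17 mm high, leave 126 (x) by 96 mm (y): 3 mm play all round the cover, whose x lies along the nest's x, either way round.
- bar (a point): Middle of the bow bar (10 mm round, straight for 100 mm along the hinge axis) on the leaf's free edge: with the leaf down 200 mm from the hinge axis towards the robot and 40 mm above it, 30 mm out from the leaf's edge. Pinched from above, fingers closing along the jig's x; it turns in the fingers. Axes turn with the leaf; arc of 204 mm radius.
- pointer (a point): Tip region of the leaf's pointer blade, on the outer (left, +y) side of the quadrant, 130 mm from the hinge axis in the leaf's plane.
- index (a joint): Angle at which the index saddle is clamped on the quadrant, in rad, on the same scale as leaf (equal values: pointer over the scribed line). Different every time, 0.65 to 1.1; stiff, must not be shifted.
- mark (a point): Scribed line of the index saddle (a dark steel clip 16 mm wide along the rim, with a thumb screw pointing outwards), 130 mm from the hinge axis, in the plane in which the pointer moves.
- weld_magnet: Bystander: hexagonal orange welding magnet, 34 x 93 x 78 mm, to be left alone.
- dip_tin: Bystander: small open tin, 65 mm across, 44 mm high, to be left alone.
- soapstone: Bystander: flat soapstone holder, 16 x 100 x 7 mm, to be left alone.

How it is judged:
On the way, in this order (a step that is already met when the one before it is completed fails the run):
1. the cover is lifted off the bench by its grab handle (contact force between the fingers and cover_handle above 1 N and height (world z) of cover above 0.03 m), for 0.2 s.
2. the cover lies flat in the pin nest, let go, the leaf still down (x of cover in the frame of nest between -0.007 and 0.007 m and y of cover in the frame of nest between -0.007 and 0.007 m and z of cover in the frame of nest below 0.003 m and angle between the z axis of cover and the z axis of nest, either way round below 0.05 rad and value of joint leaf below 0.06 rad and contact force between each of the arm, the fingers and cover below 0.1 N), for 0.2 s.
At the end, for the whole second after the job is handed in: The leaf is held still by the fingers on its bow bar with its pointer within 8 mm (half the saddle's width, about 3.5 degrees) of the index's scribed line; the cover lies flat in its nest (within 7 mm and 3 mm of height), touched by no part of the robot (distance between pointer and mark below 0.008 m and velocity of joint leaf between -0.05 and 0.05 rad/s and contact force between the fingers and leaf_bar above 1 N and x of cover in the frame of nest between -0.007 and 0.007 m and y of cover in the frame of nest between -0.007 and 0.007 m and z of cover in the frame of nest between -0.003 and 0.003 m and angle between the z axis of cover and the z axis of nest, either way round below 0.05 rad and contact force between each of the arm, the fingers and cover below 0.1 N); the arm keeps its last pose, push and grip.
It fails at once if the cover is dropped or flung: it moves faster than 0.6 m/s while not in the fingers (contact force between the fingers and cover below 0.05 N and linear speed of cover above 0.6 m/s).
It fails at once if the index is shifted along the quadrant by more than 5 mm (distance of mark from where it was at the start of the episode above 0.005 m).
It fails at once if a bystander is pushed by more than 30 mm (distance of any of weld_magnet, dip_tin, soapstone from where it was at the start of the episode above 0.03 m).
It also fails if it takes over 64 s, if anything falls off the work surface, if the arm or the gripper's body presses on something with over 40 N, if the wrist force passes 120 N, or if a joint passes its speed limit or range.

### The arm

A 6-joint arm with a two-finger parallel gripper is mounted at the origin on the work surface; the furniture and walls round the work are solid. World frame = base frame: x ahead of the robot, y to its left, z up, the work surface at z = 0. Lengths are in m, angles in rad, forces in N, time in s.
With the tool pointing down it reaches from about 0.275 to 0.75 m from the base axis. Payload 10.2 kg.
Tool frame: the origin (TCP) lies at the very end of the fingers, on their centre line; the grasp point (between the pads) lies robot.grip_point_offset behind it (robot.grip_point_offset is the distance from the TCP to the grasp point, in m); z points along the fingers, y is the line along which they close (so a half turn about z gives the same grasp; the last joint's range is limited). The gripper opens to 85 mm and grips with 20 to 120 N. Pads are 22 mm wide; open, the fingers measure 114 mm over their backs; the gripper's body (76 mm by 85 mm) begins 54 mm behind the grasp point. The pads swing forward as they close: fully open they stand 13 mm farther back than shut.
Start: joints at [0.961, 0.313, 1.498, -0, 1.331, -0.223], TCP at [0.198, 0.486, 0.231] pointing down, gripper open.
Joint ranges: [-2.94, 2.94], [-0.97, 2.17], [0.19, 2.56], [-1.23, 4.37], [0.02, 3.11], [-2.88, 2.88]. Speed limits (rad/s): [2.39, 2.39, 3.01, 3.14, 3.14, 3.14].

### API

Orientations are given as a unit quaternion [x, y, z, w].
In Python, from rig import robot gives the robot as it stands.
- The arm moves only by the tool play_rows, never from a script. Its argument "rows" is a list that holds one entry, the list of rows, each a list of 7 numbers: the shift along the tool's x, y, z scaled (see below), then the turn, a rotation vector about the tool's x, y, z scaled (see below), then the opening, from 0 (shut) to 1 (fully open). A call has exactly 5 rows; each row shifts and turns the commanded pose from where the row before left it, along the tool's axes as they then stand; what a row does not reach is not made up. The controller multiplies each number of a shift by 0.15 m and each number of a turn by 60 degrees. A row lasts 1/8 s, in which the tool goes at most 62.5 mm and 10.7 degrees, less where a joint would pass 70% of its speed; a pose out of reach is approached as far as the arm can. A call with a number of a shift or a turn outside -1 to 1 is refused whole. A call with a gripper value outside its range is refused whole. The fingers move at their own pace and stop on an object; "grip_force" is the grip in N (left out, the last holds). Time passes only in rows, so rows that do not move let the fingers close, or fill a call up. It gives the time, the measured TCP pose, the force, the opening and the grip force at its end, in the units of the state.
- robot.sense(): the state, without advancing time (a new reading comes with each control period).
- robot.snapshot(name): name is "side" or "top" or "wrist"; returns a dict with "color" (400x640x3 uint8, red, green, blue), "range_z" (400x640 float32, m along the optical axis (not along the pixel's ray), 0 where there is no reading), "fovy" (degrees; the focal length in pixels is half the picture's height over the tangent of half this angle, whatever the lens; pixels are square), "cx", "cy" (the principal point, pixels), "k1" (the pictures are not rectified: a ray, as slopes to the right and down, at radius r is drawn at 1 + k1 r^2 times it, then the intrinsics apply), "eye" and "rotation" of the camera in the world. Camera axes: x right, y up, looking along -z (the intrinsics and any distortion apply to the point x, -y, -z); pixel columns grow to the right and rows downward; lengths in m; the calibration is good to about 2 mm. A picture is of the moment at which its call begins.
- robot.hand_in(): hands the job in; it is judged then, once.
The state is a dict: "time_s": time; "joint_positions": joint angles; "joint_vel": joint speeds; "tau": joint torques, N m; "ee_pos": TCP position; "tcp_rot": TCP orientation; "wrist_force": force on the tool from outside, world axes, zero at the start; "torque": the same for the moment, N m; "opening": opening from 0.0 (shut) to 1.0 (fully open); "grip_force": force on a finger pad.
Only numpy, scipy, OpenCV 4.12 (cv2) and the standard library are available. Lean on these libraries where they do the work, as an engineer would, in place of code of your own. Each camera call takes 0.05 s, during which the arm holds its last target. There are 200 camera calls.

## Working session

There is one attempt and no reset: what is moved stays moved. The work goes in short steps, Python scripts to look and compute and a tool call to move; the robot and the scene stay as the last step left them, time stands still between calls to the robot, and variables do not carry over. Pictures are saved under pics/ and viewed, at most 10 in all, crops included, and the job is handed in when it is done.

Besides the shell and the picture viewer there is one more tool, called after "Call:" as name(argument=value, ...), one argument or row to a line, values as JSON. play_rows: Moves the arm, as the interface text tells. Shifts and turns lie within -1 to 1; 1 stands for 0.15 m of shift or 60 degrees of turn. Its arguments: {"type":"object","properties":{"rows":{"type":"array"},"grip_force":{"type":"number"}},"required":["rows"]}

```bash
ls; mkdir -p pics
cat > h.py <<'E'
import numpy as np, cv2, pickle
from rig import robot
def snap(n,f):
    s=robot.snapshot(n); pickle.dump(s,open(f'pics/{f}.pkl','wb')); cv2.imwrite(f'pics/{f}.png',s['color'][:,:,::-1]); return s
def cloud(s):
    H,W=s['range_z'].shape; f=H/2/np.tan(np.radians(s['fovy'])/2)
    K=np.array([[f,0,s['cx']],[0,f,s['cy']],[0,0,1]])
    u,v=np.meshgrid(np.arange(W),np.arange(H))
    p=np.stack([u,v],-1).reshape(-1,1,2).astype(np.float64)
    q=cv2.undistortPoints(p,K,np.array([s['k1'],0,0,0.])).reshape(H,W,2)
    z=s['range_z']; c=np.stack([q[...,0]*z,-q[...,1]*z,-z],-1)
    P=c@np.array(s['rotation']).T+np.array(s['eye']); P[z==0]=np.nan
    return P
E
python3 - <<'E'
from h import *
a=snap('top','top0');b=snap('side','side0')
cv2.imwrite('pics/both.png',cv2.resize(np.vstack([a['color'],b['color']])[:,:,::-1],(480,600)))
for s in(a,b):print({k:v for k,v in s.items() if k not in('color','range_z')})
print(robot.sense(), robot.grip_point_offset)
E
```

```text
pics
{'fovy': 42.026798583201895, 'cx': 317.0744480405904, 'cy': 197.26476999540222, 'k1': -0.053653470472335964, 'eye': array([0.33066033, 0.23172838, 0.97433018]), 'rotation': array([-0.04702149,  0.06370917,  0.70562512, -0.70414723])}
{'fovy': 51.156446136014004, 'cx': 322.30281568053283, 'cy': 196.7571118993813, 'k1': -0.046762867981564385, 'eye': array([ 0.23589963, -0.39002668,  0.65819087]), 'rotation': array([ 0.41262102, -0.08301758, -0.15504239,  0.89376386])}
{'time_s': 0.1, 'joint_positions': array([ 9.60609637e-01,  3.13395563e-01,  1.49836572e+00, -2.08916981e-05,
        1.33098050e+00, -2.23398572e-01]), 'joint_vel': array([ 0.00052646, -0.00200389, -0.0018012 ,  0.00180924,  0.00172234,
       -0.00111189]), 'tau': array([ 2.86926821e-03, -4.12894034e+01, -2.60141641e+01, -1.47832243e-04,
        2.95977050e-03,  5.59000023e-05]), 'ee_pos': array([0.19791989, 0.48601806, 0.23078979]), 'tcp_rot': array([ 1.92188308e-01,  9.81357898e-01, -5.29485358e-04, -2.23324270e-04]), 'wrist_force': array([ 0.28873731, -0.16925176,  0.53932215]), 'torque': array([-0.00270743,  0.04188702,  0.05291224]), 'grip_force': 0.0, 'opening': 1.0030239706539577} 0.0187
```

View pics/top0.png

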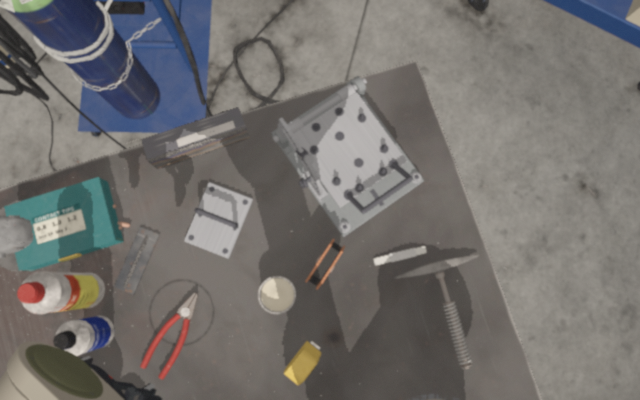

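View pics/side0.png

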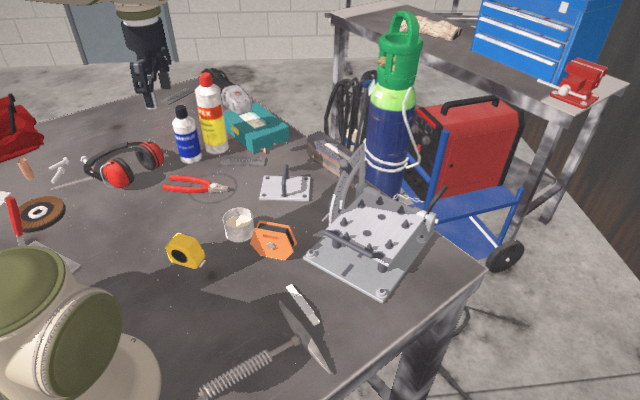

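The top view shows the cover at about (218,219), the jig centred near (350,160) with the bow bar at about (385,195), the quadrant at about (300,155), the magnet at (324,263), the tin at (277,294) and the soapstone at (400,256).

```bash
sed -i "s/P=c@np.array(s\['rotation'\]).T/P=c@R.from_quat(s['rotation']).as_matrix().T/; 1a from scipy.spatial.transform import Rotation as R" h.py
python3 - <<'E'
from h import *
s=pickle.load(open('pics/top0.pkl','rb'));P=cloud(s)
t=pickle.load(open('pics/side0.pkl','rb'));Q=cloud(t)
def reg(P,u0,u1,v0,v1,z0,z1):
    p=P[v0:v1,u0:u1].reshape(-1,3); return p[(p[:,2]>z0)&(p[:,2]<z1)]
def rect(p,n):
    r=cv2.minAreaRect((p[:,:2]*1000).astype(np.float32)); print(n,len(p),np.round(p.mean(0),4),np.round(np.median(p[:,2]),4),r)
rect(reg(P,175,260,175,262,.004,.02),'plate top');rect(reg(P,175,260,175,262,.04,.07),'handle top')
rect(reg(Q,255,320,160,205,.004,.02),'plate side');rect(reg(Q,255,320,155,205,.04,.07),'handle side')
rect(reg(P,265,430,70,240,.005,.018),'base');rect(reg(P,300,425,90,215,.052,.066),'leaf')
rect(reg(P,335,420,160,215,.085,.105),'bar');rect(reg(P,265,345,110,215,.11,.22),'quad')
rect(reg(Q,315,400,220,275,.085,.105),'bar side')
print('table',np.nanmedian(P[330:370,230:270,2]))
h=P[...,2]
im=cv2.applyColorMap(np.uint8(np.clip(np.nan_to_num(h)/.2*255,0,255)),cv2.COLORMAP_JET)[60:250,170:440]
c=s['color'][60:250,170:440,::-1]
o=np.hstack([cv2.resize(x,None,fx=1.45*1,fy=1.45) for x in (im,)]); 
q=t['color'][140:310,240:460,::-1]
o=np.vstack([cv2.resize(c,(800,563))])
cv2.imwrite('pics/a.png',o); cv2.imwrite('pics/q.png',cv2.resize(q,(776,600),interpolation=cv2.INTER_CUBIC))
E
```

```text
plate top 2767 [0.4405 0.3927 0.0072] 0.0071 ((442.474365234375, 402.4585266113281), (156.8757781982422, 137.941650390625), 83.92280578613281)
handle top 246 [0.4406 0.3916 0.0523] 0.0525 ((441.22857666015625, 392.7310485839844), (78.79585266113281, 10.012547492980957), 69.18741607666016)
plate side 1161 [0.4398 0.3946 0.0084] 0.0084 ((454.7648620605469, 424.5603332519531), (171.44021606445312, 171.07777404785156), 73.53555297851562)
handle side 90 [0.4378 0.3839 0.0526] 0.0538 ((440.2908630371094, 390.7560119628906), (76.20825958251953, 9.560297012329102), 68.89460754394531)
base 2988 [0.509  0.1339 0.0094] 0.0091 ((556.7777709960938, 106.55662536621094), (301.8289794921875, 256.248046875), 34.490360260009766)
leaf 7106 [0.5678 0.1546 0.0583] 0.0582 ((566.9576416015625, 167.13409423828125), (179.490966796875, 197.67718505859375), 34.29767990112305)
bar 425 [0.4751 0.093  0.0965] 0.0973 ((479.8573303222656, 94.68598937988281), (24.011211395263672, 108.22584533691406), 33.988014221191406)
quad 570 [0.5406 0.2425 0.1579] 0.1665 ((541.3558959960938, 243.77427673339844), (115.49607849121094, 14.617993354797363), 37.39334487915039)
bar side 317 [0.4754 0.0867 0.098 ] 0.0989 ((478.8641357421875, 93.39692687988281), (23.700340270996094, 108.77344512939453), 36.068172454833984)
table -0.001179699974264592
```

View pics/q.png

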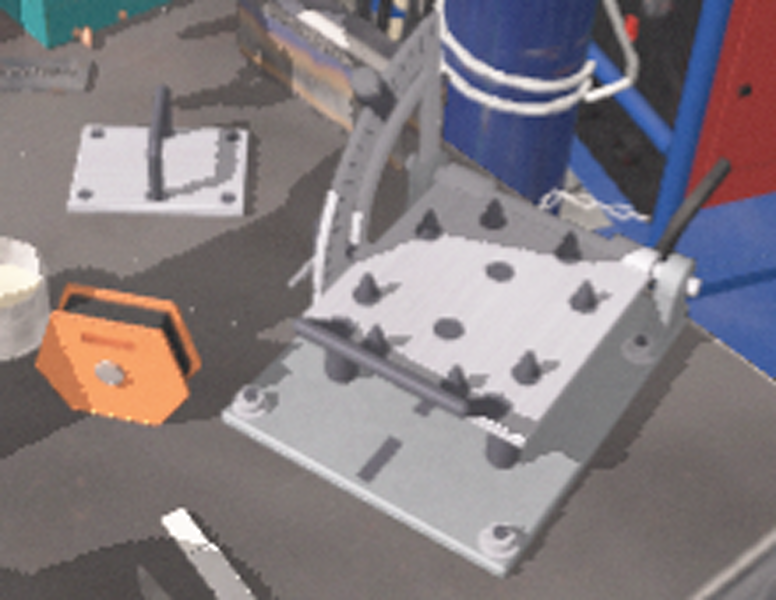

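The side crop shows a quadrant behind the leaf with the saddle and thumb screw near crop (372,88), eight pin noses on the leaf, and the bow bar from (300,325) to (465,408). Next I refine the fits.

Run:
```python
from h import *
s=pickle.load(open('pics/top0.pkl','rb'));P=cloud(s)
t=pickle.load(open('pics/side0.pkl','rb'));Q=cloud(t)
def reg(P,u0,u1,v0,v1,z0,z1):
    p=P[v0:v1,u0:u1].reshape(-1,3); return p[(p[:,2]>z0)&(p[:,2]<z1)]
def line(p,n):
    l=cv2.fitLine(p[:,:2].astype(np.float32),cv2.DIST_HUBER,0,.01,.01).ravel(); d=l[:2]; e=(p[:,:2]-l[2:])@d
    m=l[2:]+d*(e.min()+e.max())/2; print(n,len(p),m,np.degrees(np.arctan2(d[1],d[0])),'len',np.ptp(e),'zmax',np.percentile(p[:,2],95))
    return m
line(reg(P,175,260,175,262,.047,.06),'handle top');line(reg(Q,255,320,155,205,.045,.06),'handle side')
line(reg(P,335,420,160,215,.09,.105),'bar');line(reg(Q,315,400,220,275,.09,.105),'bar side')
for X,S,w in((P,s,(175,260,175,262)),(Q,t,(255,320,165,205))):
    g=X[w[2]:w[3],w[0]:w[1]];c=S['color'][w[2]:w[3],w[0]:w[1]].astype(int)
    m=(c.min(-1)>140)&(g[...,2]<.03); p=g[m]; r=cv2.minAreaRect((p[:,:2]*1000).astype(np.float32)); print('plate',m.sum(),r)
# leaf bright top
m=(s['color'].min(-1)>0)&(P[...,2]>.05)&(P[...,2]<.068); m[:,:300]=0;m[:,430:]=0;m[:85]=0;m[215:]=0
# pins
pm=((P[...,2]>.067)&(P[...,2]<.09)).astype(np.uint8);
n,l,st,ce=cv2.connectedComponentsWithStats(pm)
for i in range(1,n):
    x,y,w,h,a=st[i]
    if 300<x<430 and 85<y<215 and a>5:
        p=P[l==i]; print('pin',a,ce[i].round(),p[:,:2].mean(0).round(4),p[:,2].max().round(4))
# jig frame: origin from bar
th=np.radians(34.3);ax=np.array([np.cos(th),np.sin(th)]);ay=np.array([-ax[1],ax[0]])
bar=np.array([.4755,.0925]);hinge=bar+.2*ax;print('hinge',hinge,'nest',hinge-.092*ax)
for X,S,n in((P,s,'top'),(Q,t,'side')):
    d=X[...,:2]-hinge; jx=d@ax; jy=d@ay; z=X[...,2]-.055
    m=(jy>.06)&(jy<.13)&(z>.03)&(jx>-.17)&(jx<.03)&(z<.16)
    r=np.hypot(jx,z);a=np.arctan2(z,-jx);c=S['color'].astype(int).sum(-1)//3
    print(n,m.sum())
    for k in np.arange(.3,1.7,.05):
        mm=m&(a>=k)&(a<k+.05)
        if mm.sum()>2: print(round(k,2),mm.sum(),'jy',np.percentile(jy[mm],[5,50,95]).round(3),'r',np.percentile(r[mm],[5,50,95]).round(3),'col',np.percentile(c[mm],[10,50,90]).round())
```

```text
handle top 235 [0.44132249 0.3932927 ] 68.832565 len 0.07762580338457956 zmax 0.05627420172125357
handle side 84 [0.43944024 0.38812065] 68.474625 len 0.0706899351093469 zmax 0.05610678270238423
bar 390 [0.47465081 0.09109623] -55.092438 len 0.10808172911925171 zmax 0.10043152227895341
bar side 308 [0.47250542 0.08899739] -55.346935 len 0.10849349798173324 zmax 0.10110349319193064
plate 2454 ((441.1056213378906, 393.3015441894531), (90.63442993164062, 119.8329849243164), 68.72708892822266)
plate 1086 ((440.3858337402344, 397.9742126464844), (105.90509796142578, 122.44658660888672), 69.44684600830078)
pin 22 [340. 110.] [0.6332 0.1683] 0.077
pin 19 [361. 116.] [0.6217 0.1292] 0.0768
pin 21 [316. 126.] [0.6039 0.2115] 0.076
pin 23 [384. 147.] [0.5641 0.0902] 0.0767
pin 22 [314. 148.] [0.5617 0.2149] 0.0764
pin 79 [400. 170.] [0.5208 0.0642] 0.0897
pin 20 [306. 170.] [0.521  0.2298] 0.0886
pin 22 [383. 171.] [0.5213 0.0923] 0.0775
pin 41 [317. 186.] [0.4922 0.2097] 0.09
pin 23 [337. 180.] [0.5044 0.1752] 0.0757
pin 20 [360. 187.] [0.492  0.1347] 0.0784
pin 84 [355. 202.] [0.4646 0.1446]
[... 3053 characters left out ...]
[0.062 0.116 0.13 ] col [132. 140. 154.]
1.15 34 jy [0.084 0.085 0.089] r [0.037 0.113 0.13 ] col [128. 140. 150.]
1.2 35 jy [0.083 0.085 0.089] r [0.042 0.108 0.13 ] col [131. 141. 151.]
1.25 45 jy [0.084 0.085 0.09 ] r [0.048 0.091 0.13 ] col [120. 139. 147.]
1.3 49 jy [0.083 0.085 0.09 ] r [0.043 0.091 0.13 ] col [133. 141. 147.]
1.35 45 jy [0.083 0.084 0.089] r [0.057 0.099 0.13 ] col [134. 141. 145.]
1.4 41 jy [0.083 0.084 0.089] r [0.038 0.1   0.129] col [135. 140. 148.]
1.45 25 jy [0.084 0.084 0.087] r [0.049 0.093 0.129] col [131. 145. 170.]
1.5 6 jy [0.084 0.085 0.085] r [0.046 0.056 0.07 ] col [128. 131. 131.]
1.55 3 jy [0.085 0.085 0.085] r [0.037 0.04  0.045] col [131. 132. 145.]
```

```bash
cat >> h.py <<'E'
def plan(pos,yaw,n):
    """rows to bring the tool, pointing down, to pos with tool y at world yaw (deg), in n rows"""
    s=robot.sense(); p=np.array(s['ee_pos']); r=R.from_quat(s['tcp_rot'])
    g=np.array([np.cos(np.radians(yaw)),np.sin(np.radians(yaw)),0]); z=np.array([0,0,-1.])
    T=R.from_matrix(np.stack([np.cross(g,z),g,z],1)); rv=(r.inv()*T).as_rotvec()
    st=(np.array(pos)-p)/n; print('from',p.round(4),'delta',(np.array(pos)-p).round(4),'turn deg',np.degrees(rv).round(2))
    for i in range(n):
        c=r*R.from_rotvec(rv*i/n); print(np.r_[c.inv().apply(st)/.15,np.degrees(rv)/60/n].round(3).tolist())
E
python3 - <<'E'
from h import *
from scipy.optimize import least_squares as ls
pins=np.array([[.6332,.1683],[.6217,.1292],[.6039,.2115],[.5641,.0902],[.5617,.2149],[.5213,.0923],[.5044,.1752],[.492,.1347]])
def loc(v):
    c,s=np.cos(v[2]),np.sin(v[2]); d=pins-v[:2]; return d@np.array([[c,-s],[s,c]])
v0=np.array([.5628,.152,.6]);L=loc(v0)
def f(v):
    L=loc(v); A=np.where(np.abs(L[:,:1])>v[3]*.75,[[v[3],v[4]]],[[v[5],v[6]]])*np.sign(L); return (L-A).ravel()
o=ls(f,np.r_[v0,.067,.026,.036,.053]); print(o.x[:3],np.degrees(o.x[2]),o.x[3:],np.abs(o.fun).max())
v=o.x
th=np.radians(34.5);ax=np.array([np.cos(th),np.sin(th)]);ay=np.array([-ax[1],ax[0]]); nest=np.array([.5633,.1522]);hinge=nest+.092*ax
for f in('top0','side0'):
    S=pickle.load(open(f'pics/{f}.pkl','rb'));X=cloud(S)
    d=X[...,:2]-hinge; jx=d@ax; jy=d@ay; z=X[...,2]-.0555; r=np.hypot(jx,z);a=np.arctan2(z,-jx)
    m=(jy>.07)&(jy<.12)&(r>.134)&(r<.16)&(a>.5)&(a<1.4); q=m&(r<.142)
    print(f,m.sum(),np.percentile(a[m],[2,50,98]),a[m].mean(),q.sum(),np.percentile(a[q],[2,50,98]) if q.sum() else 0)
plan([.441,.3933,.11],-21.3,10)
E
```

```text
[0.5627875  0.1520375  0.60303744] 34.55149991979232 [0.06774636 0.0259341  0.034817   0.05211971] 0.0008270623753398459
top0 120 [0.89559828 0.96114314 0.99565133] 0.9543087986661868 31 [0.94178135 0.98429234 0.99887855]
side0 85 [0.88290064 0.93023575 0.98966608] 0.9330788477376566 29 [0.88227072 0.91606275 0.99609365]
from [0.1979 0.486  0.2308] delta [ 0.2431 -0.0927 -0.1208] turn deg [-6.000e-02  4.000e-02  8.914e+01]
[-0.173, 0.004, 0.08, -0.0, 0.0, 0.149]
[-0.171, 0.031, 0.08, -0.0, 0.0, 0.149]
[-0.164, 0.057, 0.08, -0.0, 0.0, 0.149]
[-0.153, 0.082, 0.08, -0.0, 0.0, 0.149]
[-0.139, 0.104, 0.08, -0.0, 0.0, 0.149]
[-0.121, 0.125, 0.08, -0.0, 0.0, 0.149]
[-0.1, 0.142, 0.08, -0.0, 0.0, 0.149]
[-0.077, 0.155, 0.08, -0.0, 0.0, 0.149]
[-0.052, 0.166, 0.08, -0.0, 0.0, 0.149]
[-0.026, 0.172, 0.081, -0.0, 0.0, 0.149]
```

Call:
play_rows(
  rows=[
    [[-0.173,0.004,0.08,0,0,0.149,1],[-0.171,0.031,0.08,0,0,0.149,1],[-0.164,0.057,0.08,0,0,0.149,1],[-0.153,0.082,0.08,0,0,0.149,1],[-0.139,0.104,0.08,0,0,0.149,1]],
  ],
)

```text
time_s: 0.72
ee_pos: [0.3203, 0.4393, 0.1706]
tcp_rot: [0.553, 0.833, -0.0, -0.0]
wrist_force: [0.5, 0.6, 0.2]
opening: 0.998
grip_force: 0.0
```

Call:
play_rows(
  rows=[
    [[-0.121,0.125,0.08,0,0,0.149,1],[-0.1,0.142,0.08,0,0,0.149,1],[-0.077,0.155,0.08,0,0,0.149,1],[-0.052,0.166,0.08,0,0,0.149,1],[-0.026,0.172,0.08,0,0,0.149,1]],
  ],
)

```text
time_s: 1.35
ee_pos: [0.4418, 0.3925, 0.1105]
tcp_rot: [0.828, 0.56, -0.0, -0.0]
wrist_force: [-0.3, -0.0, 0.6]
opening: 1.0
grip_force: 0.0
```

Run:
```python
from h import *
s=snap('wrist','w0');P=cloud(s)
z=P[...,2];m=(z>.042)&(z<.065)&(np.hypot(P[...,0]-.441,P[...,1]-.393)<.05)
print(m.sum())
if m.sum()>20:
    p=P[m]; l=cv2.fitLine(p[:,:2].astype(np.float32),cv2.DIST_HUBER,0,.01,.01).ravel(); e=(p[:,:2]-l[2:])@l[:2]
    print(l[2:]+l[:2]*(e.min()+e.max())/2,np.degrees(np.arctan2(l[1],l[0])),np.ptp(e),p[:,2].max())
plan([.441,.3933,.032],-21.3,5)
```

```text
2031
[0.44030213 0.3958662 ] 68.91657 0.07902992475252257 0.05665393988809067
from [0.4438 0.3909 0.1088] delta [-0.0028  0.0024 -0.0768] turn deg [-0.04  0.12 -1.04]
[0.002, -0.005, 0.102, -0.0, 0.0, -0.003]
[0.002, -0.005, 0.102, -0.0, 0.0, -0.003]
[0.002, -0.005, 0.102, -0.0, 0.0, -0.003]
[0.002, -0.005, 0.102, -0.0, 0.0, -0.003]
[0.002, -0.005, 0.102, -0.0, 0.0, -0.003]
```

Call:
play_rows(
  rows=[
    [[0.003,-0.006,0.11,0,0,-0.003,1],[0.003,-0.006,0.11,0,0,-0.003,1],[0.003,-0.006,0.11,0,0,-0.003,1],[0.003,-0.006,0.1,0,0,-0.003,1],[0.003,-0.006,0.08,0,0,-0.003,1]],
  ],
)

```text
time_s: 2.02
ee_pos: [0.4375, 0.3968, 0.0337]
tcp_rot: [0.822, 0.569, -0.0, -0.0]
wrist_force: [-0.7, -0.3, -1.0]
opening: 0.998
grip_force: 0.0
```

Call:
play_rows(
  rows=[
    [[0,0,0,0,0,0,1],[0,0,0,0,0,0,0],[0,0,0,0,0,0,0],[0,0,0,0,0,0,0],[0,0,0,0,0,0,0]],
  ],
  grip_force=60,
)

```text
time_s: 2.65
ee_pos: [0.4382, 0.3967, 0.0351]
tcp_rot: [0.822, 0.569, 0.0, 0.0]
wrist_force: [1.4, -0.5, 1.1]
opening: 0.145
grip_force: 0.5
```

Call:
play_rows(
  rows=[
    [[0,0,0,0,0,0,0],[0,0,0,0,0,0,0],[0,0,0,0,0,0,0],[0,0,0,0,0,0,0],[0,0,0,0,0,0,0]],
  ],
)

```text
time_s: 3.28
ee_pos: [0.4382, 0.3968, 0.0352]
tcp_rot: [0.822, 0.569, 0.0, 0.0]
wrist_force: [1.2, -0.2, 5.0]
opening: 0.091
grip_force: 58.6
```

Call:
play_rows(
  rows=[
    [[0,0,-0.1,0,0,0,0],[0,0,-0.2,0,0,0,0],[0,0,-0.3,0,0,0,0],[0,0,-0.3,0,0,0,0],[0,0,-0.3,0,0,0,0]],
  ],
)

```text
time_s: 3.9
ee_pos: [0.4371, 0.3965, 0.2163]
tcp_rot: [0.822, 0.569, -0.001, -0.0]
wrist_force: [0.1, 0.1, -4.3]
opening: 0.084
grip_force: 58.8
```

Call:
play_rows(
  rows=[
    [[0,0,-0.25,0,0,0,0],[0,0,-0.1,0,0,0,0],[0,0,-0.05,0,0,0,0],[0,0,0,0,0,0,0],[0,0,0,0,0,0,0]],
  ],
)

```text
time_s: 4.53
ee_pos: [0.4376, 0.3965, 0.2734]
tcp_rot: [0.822, 0.569, -0.001, -0.0]
wrist_force: [-0.2, -0.3, -4.2]
opening: 0.088
grip_force: 59.1
```

Run:
```python
from h import *
print(robot.sense())
s=snap('wrist','w1');snap('top','t1');snap('side','s1')
plan([.563,.152,.275],34.5,15)
```

```text
{'time_s': 4.525, 'joint_positions': array([ 5.37935132e-01,  4.38506989e-01,  1.21067994e+00, -7.26317480e-06,
        1.49496825e+00,  8.98575800e-01]), 'joint_vel': array([-0.00054844, -0.00209966, -0.00372517,  0.0014049 ,  0.00105704,
        0.00038671]), 'tau': array([ 3.04451433e-02, -5.06626582e+01, -2.87857014e+01, -6.32504034e-04,
        1.10504174e-02,  6.47142585e-06]), 'ee_pos': array([0.43757362, 0.39649226, 0.27336642]), 'tcp_rot': array([ 8.22456994e-01,  5.68825853e-01, -1.27862246e-03, -8.23504294e-05]), 'wrist_force': array([-0.24732665, -0.30793806, -4.24697814]), 'torque': array([-0.01533233, -0.03549085, -0.0370268 ]), 'grip_force': 59.05102729797363, 'opening': 0.08782370433864531}
from [0.4377 0.3966 0.274 ] delta [ 0.1253 -0.2446  0.001 ] turn deg [-8.000e-02  3.000e-02 -5.516e+01]
[-0.082, 0.09, -0.0, -0.0, 0.0, -0.061]
[-0.088, 0.085, -0.0, -0.0, 0.0, -0.061]
[-0.093, 0.079, -0.0, -0.0, 0.0, -0.061]
[-0.098, 0.073, -0.0, -0.0, 0.0, -0.061]
[-0.102, 0.067, -0.0, -0.0, 0.0, -0.061]
[-0.106, 0.06, -0.0, -0.0, 0.0, -0.061]
[-0.11, 0.053, -0.0, -0.0, 0.0, -0.061]
[-0.113, 0.046, -0.0, -0.0, 0.0, -0.061]
[-0.116, 0.038, -0.0, -0.0, 0.0, -0.061]
[-0.118, 0.031, -0.0, -0.0, 0.0, -0.061]
[-0.12, 0.023, -0.0, -0.0, 0.0, -0.061]
[-0.121, 0.016, -0.0, -0.0, 0.0, -0.061]
[-0.122, 0.008, -0.0, -0.0, 0.0, -0.061]
[-0.122, -0.0, -0.0, -0.0, 0.0, -0.061]
[-0.122, -0.008, -0.0, -0.0, 0.0, -0.061]
```

View pics/s1.png

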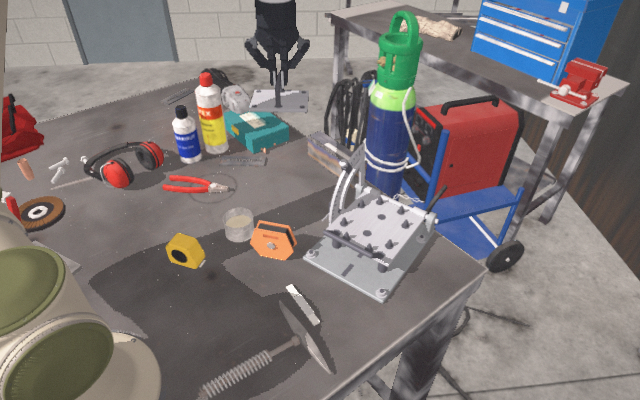

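The side view shows the cover hanging level in the fingers near (278,98), clear of the jig. Next is the transport over the nest.

Call:
play_rows(
  rows=[
    [[-0.082,0.09,0,0,0,-0.061,0],[-0.088,0.085,0,0,0,-0.061,0],[-0.093,0.079,0,0,0,-0.061,0],[-0.098,0.073,0,0,0,-0.061,0],[-0.102,0.067,0,0,0,-0.061,0]],
  ],
)

```text
time_s: 5.3
ee_pos: [0.4797, 0.3146, 0.2745]
tcp_rot: [0.721, 0.693, -0.0, -0.0]
wrist_force: [-0.3, 0.5, -2.7]
opening: 0.095
grip_force: 58.9
```

Call:
play_rows(
  rows=[
    [[-0.106,0.06,0,0,0,-0.061,0],[-0.11,0.053,0,0,0,-0.061,0],[-0.113,0.046,0,0,0,-0.061,0],[-0.116,0.038,0,0,0,-0.061,0],[-0.118,0.031,0,0,0,-0.061,0]],
  ],
)

```text
time_s: 5.92
ee_pos: [0.5212, 0.2331, 0.2745]
tcp_rot: [0.601, 0.799, -0.0, -0.0]
wrist_force: [-0.6, 0.2, -4.8]
opening: 0.093
grip_force: 58.9
```

Call:
play_rows(
  rows=[
    [[-0.12,0.023,0,0,0,-0.061,0],[-0.121,0.016,0,0,0,-0.061,0],[-0.122,0.008,0,0,0,-0.061,0],[-0.122,0,0,0,0,-0.061,0],[-0.122,-0.008,0,0,0,-0.061,0]],
  ],
)

```text
time_s: 6.55
ee_pos: [0.5627, 0.1514, 0.2744]
tcp_rot: [0.467, 0.884, -0.0, -0.0]
wrist_force: [-0.3, 0.3, -3.0]
opening: 0.089
grip_force: 58.9
```

Call:
play_rows(
  rows=[
    [[0,0,0,0,0,0,0],[0,0,0,0,0,0,0],[0,0,0,0,0,0,0],[0,0,0,0,0,0,0],[0,0,0,0,0,0,0]],
  ],
)

```text
time_s: 7.18
ee_pos: [0.5625, 0.1522, 0.2749]
tcp_rot: [0.468, 0.884, 0.0, 0.0]
wrist_force: [-0.1, 0.3, -3.3]
opening: 0.09
grip_force: 58.9
```

Run:
```python
from h import *
tc=robot.sense()['ee_pos'];print(tc)
for n in('top','side','wrist'):
    s=snap(n,n+'2');P=cloud(s)
    d=np.hypot(P[...,0]-tc[0],P[...,1]-tc[1]);z=P[...,2]-tc[2]
    m=(d<.09)&(z<-.018)&(z>-.04)
    p=P[m]; print(n,m.sum())
    if m.sum()>50:
        A=np.c_[p[:,:2]-tc[:2],np.ones(len(p))];k=np.linalg.lstsq(A,p[:,2],rcond=None)[0]
        print('z med',np.median(p[:,2]),'plane',k,cv2.minAreaRect((p[:,:2]*1000).astype(np.float32)))
a,b=[cv2.imread(f'pics/{n}2.png') for n in('side','wrist')]
cv2.imwrite('pics/sw.png',np.hstack([a[:300,200:520],cv2.resize(b,(480,300))]))
plan([.563,.152,.275],34.5,5)
```

```text
[0.56245458 0.15221384 0.27486135]
top 415
z med 0.24629643451629712 plane [ 0.02806853 -0.03999007  0.24770514] ((572.447265625, 204.27127075195312), (61.870452880859375, 25.875913619995117), 4.1276116371154785)
side 1855
z med 0.24820292945852845 plane [0.00368705 0.01207011 0.24817686] ((563.143798828125, 149.32913208007812), (121.62060546875, 90.93746185302734), 34.043907165527344)
wrist 27262
z med 0.24743889941813224 plane [-0.00335916 -0.00554315  0.2474482 ] ((559.49365234375, 155.1018524169922), (120.36036682128906, 82.25981140136719), 34.07756042480469)
from [0.5625 0.152  0.2748] delta [ 0.0005 -0.      0.0002] turn deg [ 0.    0.   -0.26]
[-0.0, 0.001, -0.0, 0.0, 0.0, -0.001]
[-0.0, 0.001, -0.0, 0.0, 0.0, -0.001]
[-0.0, 0.001, -0.0, 0.0, 0.0, -0.001]
[-0.0, 0.001, -0.0, 0.0, 0.0, -0.001]
[-0.0, 0.001, -0.0, 0.0, 0.0, -0.001]
```

View pics/sw.png

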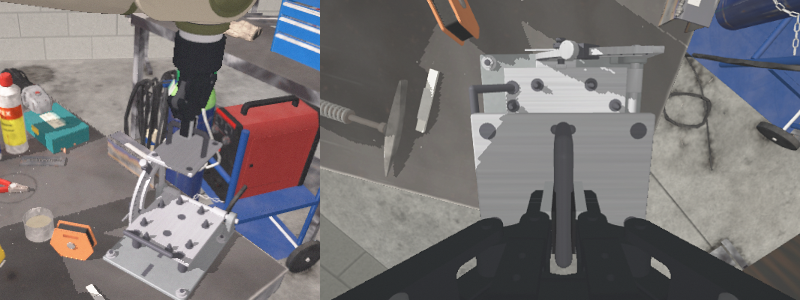

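Call:
play_rows(
  rows=[
    [[0.004,0,0.2,0,0,-0.002,0],[0.004,0,0.25,0,0,-0.002,0],[0.004,0,0.25,0,0,-0.002,0],[0.001,0,0.2,0,0,-0.002,0],[0,0,0.13,0,0,0,0]],
  ],
)

```text
time_s: 7.95
ee_pos: [0.561, 0.1535, 0.1188]
tcp_rot: [0.464, 0.886, -0.0, -0.001]
wrist_force: [-0.9, -0.1, -3.0]
opening: 0.091
grip_force: 58.8
```

Call:
play_rows(
  rows=[
    [[0,0,0,0,0,0,0],[0,0,0,0,0,0,0],[0,0,0,0,0,0,0],[0,0,0,0,0,0,0],[0,0,0,0,0,0,0]],
  ],
)

```text
time_s: 8.57
ee_pos: [0.5615, 0.1536, 0.1206]
tcp_rot: [0.464, 0.886, 0.0, 0.0]
wrist_force: [-0.2, 0.2, -4.2]
opening: 0.088
grip_force: 58.7
```

Run:
```python
from h import *
tc=robot.sense()['ee_pos'];print(tc)
for n in('side','top','wrist'):
    s=snap(n,n+'3');P=cloud(s)
    d=np.hypot(P[...,0]-tc[0],P[...,1]-tc[1]);z=P[...,2]-tc[2]
    m=(d<.09)&(z<-.022)&(z>-.034)
    p=P[m]; print(n,m.sum(),np.median(p[:,2]),cv2.minAreaRect((p[:,:2]*1000).astype(np.float32)))
a,b=[cv2.imread(f'pics/{n}3.png') for n in('side','wrist')]
cv2.imwrite('pics/sw3.png',np.hstack([cv2.resize(a[180:300,300:460],(400,300)),cv2.resize(b,(400,300))]))
```

```text
[0.56153479 0.15359592 0.12059169]
side 1622 0.09381507189797778 ((549.5003051757812, 169.24781799316406), (123.24458312988281, 136.12710571289062), 35.285072326660156)
top 252 0.09217499644757832 ((546.9590454101562, 215.15707397460938), (40.57694625854492, 111.45226287841797), 80.96192932128906)
wrist 27517 0.0930453859373433 ((547.1222534179688, 173.46388244628906), (120.17180633544922, 123.02407836914062), 34.776153564453125)
```

View pics/sw3.png

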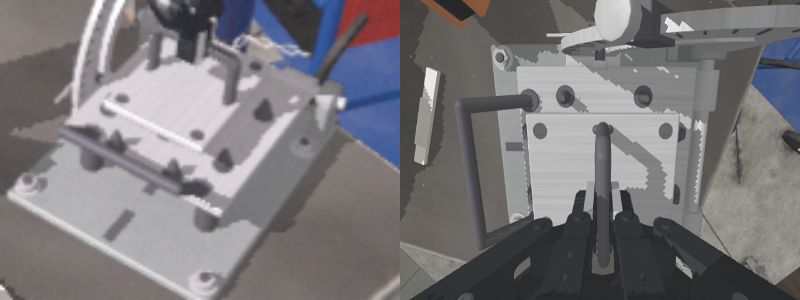

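The pictures show the cover level above the pins, with the +y pins visible in the wrist view at (565,97) and (643,97). I'll check the alignment against those pins.

Run:
```python
from h import *
th=np.radians(34.55);ax=np.array([np.cos(th),np.sin(th)]);ay=np.array([-ax[1],ax[0]])
for f in('wrist3','side3','side0'):
    s=pickle.load(open(f'pics/{f}.pkl','rb'));P=cloud(s);d=P[...,:2]-[.563,.152];jx=d@ax;jy=d@ay;z=P[...,2]
    if f!='side0':
        m=(np.abs(z-.093)<.004)&(abs(jx)<.066)&(abs(jy)<.055)
        print(f,'plate jx',np.percentile(jx[m],[.3,99.7]),'jy',np.percentile(jy[m],[.3,99.7]))
        k=m&(abs(jx)<.05); e=[(x,np.max(jy[k&(abs(jx-x)<.004)])) for x in(-.04,-.02,.02,.04)]; print('edge +y',np.round(e,4))
    pm=((z>.067)&(z<.08)&(abs(jx)<.085)&(abs(jy)<.07)).astype(np.uint8); n,l,st,ce=cv2.connectedComponentsWithStats(pm)
    for i in range(1,n):
        if st[i,4]>6: print(f,'pin',st[i,4],jx[l==i].mean().round(4),jy[l==i].mean().round(4),z[l==i].max().round(4))
```

```text
wrist3 plate jx [-0.06002926  0.05819663] jy [-0.03229265  0.04712729]
edge +y [[-0.04    0.0472]
 [-0.02    0.0472]
 [ 0.02    0.0473]
 [ 0.04    0.0473]]
wrist3 pin 268 -0.0337 0.0557 0.0771
wrist3 pin 265 0.0347 0.0556 0.0776
wrist3 pin 646 -0.0777 0.0522 0.08
wrist3 pin 87 -0.0683 0.0295 0.0773
wrist3 pin 160 0.0678 0.0294 0.0771
wrist3 pin 153 0.0681 -0.0221 0.0768
wrist3 pin 94 -0.0687 -0.0222 0.0772
wrist3 pin 281 -0.0792 -0.0446 0.08
side3 plate jx [-0.06197012  0.05793336] jy [-0.04545131  0.0442382 ]
edge +y [[-0.04    0.044 ]
 [-0.02    0.0447]
 [ 0.02    0.0376]
 [ 0.04    0.0425]]
side3 pin 22 0.0337 -0.054 0.076
side3 pin 12 -0.0787 0.0469 0.0787
side3 pin 21 -0.0696 0.0248 0.0775
side3 pin 22 -0.0362 -0.0541 0.0778
side3 pin 25 -0.0694 -0.027 0.0774
side3 pin 11 -0.0775 -0.0535 0.0786
side0 pin 21 0.0663 0.0249 0.0772
side0 pin 19 0.0333 0.0518 0.0784
side0 pin 19 0.0665 -0.0272 0.0781
side0 pin 22 -0.0365 0.052 0.0778
side0 pin 23 0.0331 -0.0541 0.0785
side0 pin 10 -0.0781 0.0463 0.0792
side0 pin 25 -0.0698 0.0248 0.0769
side0 pin 23 -0.0365 -0.0541 0.0776
side0 pin 25 -0.0696 -0.0272 0.0779
side0 pin 11 -0.0789 -0.0537 0.0778
```

Call:
play_rows(
  rows=[
    [[0.003,0.005,0.02,0,0,0,0],[0,0,0.04,0,0,0,0],[0,0,0.04,0,0,0,0],[0,0,0.035,0,0,0,0],[0,0,0.02,0,0,0,0]],
  ],
)

```text
time_s: 9.35
ee_pos: [0.5617, 0.1544, 0.0966]
tcp_rot: [0.464, 0.886, -0.0, -0.0]
wrist_force: [0.8, 0.8, -3.0]
opening: 0.096
grip_force: 58.8
```

Call:
play_rows(
  rows=[
    [[0,0,0.008,0,0,0,0],[0,0,0,0,0,0,0],[0,0,0,0,0,0,0],[0,0,0,0,0,0,0],[0,0,0,0,0,0,0]],
  ],
)

```text
time_s: 9.98
ee_pos: [0.5618, 0.1544, 0.0959]
tcp_rot: [0.464, 0.886, 0.0, 0.0]
wrist_force: [-0.7, 0.2, -3.1]
opening: 0.088
grip_force: 58.8
```

Not yet in contact, so I'll creep down.

Call:
play_rows(
  rows=[
    [[0,0,0.006,0,0,0,0],[0,0,0.006,0,0,0,0],[0,0,0,0,0,0,0],[0,0,0,0,0,0,0],[0,0,0,0,0,0,0]],
  ],
)

```text
time_s: 10.6
ee_pos: [0.5618, 0.1544, 0.0942]
tcp_rot: [0.464, 0.886, -0.0, 0.0]
wrist_force: [-2.9, -0.9, 0.2]
opening: 0.09
grip_force: 59.4
```

Run:
```python
from h import *
th=np.radians(34.55);ax=np.array([np.cos(th),np.sin(th)]);ay=np.array([-ax[1],ax[0]])
s=snap('wrist','wrist4');P=cloud(s);d=P[...,:2]-[.563,.152];jx=d@ax;jy=d@ay;z=P[...,2]
m=(np.abs(z-.067)<.003)&(abs(jx)<.058)&(abs(jy)<.045);p=P[m]
print(m.sum(),np.median(p[:,2]),np.linalg.lstsq(np.c_[jx[m],jy[m],np.ones(m.sum())],z[m],rcond=None)[0])
m=(abs(jx)<.08)&(jy>.056)&(jy<.07)&(abs(z-.059)<.004);print('leaf z',m.sum(),np.median(z[m]))
```

```text
24779 0.06691571264104124 [-0.00012809  0.00094607  0.06690791]
leaf z 9051 0.05903662711990615
```

The plate is seated: its top is 7.9 mm above the leaf and the weight is off the wrist. Opening now.

Call:
play_rows(
  rows=[
    [[0,0,0,0,0,0,0.3],[0,0,0,0,0,0,0.5],[0,0,0,0,0,0,0.6],[0,0,0,0,0,0,0.6],[0,0,0,0,0,0,0.6]],
  ],
)

```text
time_s: 11.28
ee_pos: [0.5619, 0.1544, 0.094]
tcp_rot: [0.464, 0.886, 0.0, 0.0]
wrist_force: [-0.1, 0.1, 0.0]
opening: 0.602
grip_force: 0.0
```

Call:
play_rows(
  rows=[
    [[0,0,-0.03,0,0,0,0.6],[0,0,-0.1,0,0,0,0.6],[0,0,-0.2,0,0,0,0.6],[0,0,-0.2,0,0,0,0.6],[0,0,-0.1,0,0,0,0.6]],
  ],
)

```text
time_s: 11.9
ee_pos: [0.5623, 0.1544, 0.191]
tcp_rot: [0.464, 0.886, 0.001, 0.001]
wrist_force: [-0.3, -0.4, -0.8]
opening: 0.594
grip_force: 0.0
```

Run:
```python
from h import *
th=np.radians(34.55);ax=np.array([np.cos(th),np.sin(th)]);ay=np.array([-ax[1],ax[0]])
for f in('wrist','side','top'):
    s=snap(f,f+'5');P=cloud(s);d=P[...,:2]-[.563,.152];jx=d@ax;jy=d@ay;z=P[...,2]
    m=(np.abs(z-.0672)<.003)&(abs(jx)<.066)&(abs(jy)<.05)
    print(f,m.sum(),np.median(z[m]),'plate jx',np.percentile(jx[m],[.3,99.7]),'jy',np.percentile(jy[m],[.3,99.7]),np.linalg.lstsq(np.c_[jx[m],jy[m],np.ones(m.sum())],z[m],rcond=None)[0])
    m=(z>.088)&(z<.104)&(abs(jy)<.04)&(abs(jx+.108)<.02)
    if m.sum()>20:
        p=P[m];l=cv2.fitLine(p[:,:2].astype(np.float32),cv2.DIST_HUBER,0,.01,.01).ravel();print('bar',m.sum(),np.median(jx[m]),np.degrees(np.arctan2(l[1],l[0])),np.percentile(z[m],98))
    r0=np.hypot(jx-.092,z-.0555);a=np.arctan2(z-.0555,.092-jx);q=(jy>.07)&(jy<.12)&(r0>.134)&(r0<.16)&(a>.5)&(a<1.4)
    if q.sum()>20: print('saddle',q.sum(),np.percentile(a[q],[1,50,99]))
b=np.array([.563,.152])-.108*ax; print('bar xy',b)
plan([*b,.18],34.55,10)
a,b=[cv2.imread(f'pics/{n}5.png') for n in('side','wrist')]
cv2.imwrite('pics/sw5.png',np.hstack([cv2.resize(a[150:300,290:490],(400,300)),cv2.resize(b,(400,300))]))
```

```text
wrist 15810 0.06686258780232196 plate jx [-0.06314382  0.06396573] jy [-0.04700657  0.04753494] [ 0.00020808 -0.00059612  0.06686753]
bar 1619 -0.10565590251624943 -55.62493 0.1008388483993273
saddle 1881 [0.90170967 0.97167769 1.00448483]
side 1563 0.06750279255128655 plate jx [-0.06077561  0.06486749] jy [-0.04524028  0.04598248] [0.00216232 0.00292374 0.06748353]
bar 219 -0.11034735921840212 -56.164955 0.10126990648557822
saddle 82 [0.88451854 0.93339061 0.99237406]
top 309 0.066315611177723 plate jx [-0.00446999  0.06506396] jy [0.01044419 0.04491939] [ 0.00021744 -0.01364719  0.06686013]
saddle 119 [0.89531976 0.96323777 0.99983459]
bar xy [0.47404779 0.09075048]
from [0.5618 0.1544 0.1888] delta [-0.0878 -0.0636 -0.0088] turn deg [0.03 0.02 0.17]
[-0.002, -0.072, 0.006, 0.0, 0.0, 0.0]
[-0.002, -0.072, 0.006, 0.0, 0.0, 0.0]
[-0.002, -0.072, 0.006, 0.0, 0.0, 0.0]
[-0.002, -0.072, 0.006, 0.0, 0.0, 0.0]
[-0.002, -0.072, 0.006, 0.0, 0.0, 0.0]
[-0.002, -0.072, 0.006, 0.0, 0.0, 0.0]
[-0.002, -0.072, 0.006, 0.0, 0.0, 0.0]
[-0.002, -0.072, 0.006, 0.0, 0.0, 0.0]
[-0.002, -0.072, 0.006, 0.0, 0.0, 0.0]
[-0.002, -0.072, 0.006, 0.0, 0.0, 0.0]
```

View pics/sw5.png

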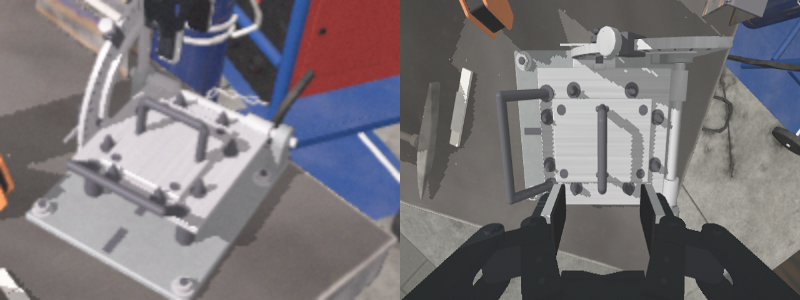

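The cover lies flat inside all eight pins, and the fingers are clear of it. Next I go to the bow bar.

Call:
play_rows(
  rows=[
    [[-0.004,-0.144,0.01,0,0,0,0.5],[-0.004,-0.144,0.01,0,0,0,0.5],[-0.004,-0.144,0.01,0,0,0,0.5],[-0.004,-0.144,0.01,0,0,0,0.5],[-0.004,-0.144,0.01,0,0,0,0.5]],
  ],
)

```text
time_s: 12.68
ee_pos: [0.4736, 0.09, 0.1797]
tcp_rot: [0.464, 0.886, -0.001, -0.001]
wrist_force: [0.6, 0.0, -1.2]
opening: 0.505
grip_force: 0.0
```

Call:
play_rows(
  rows=[
    [[0,0,0.1,0,0,0,0.5],[0,0,0.2,0,0,0,0.5],[0,0,0.2,0,0,0,0.5],[0,0,0.05,0,0,0,0.5],[0,0,0,0,0,0,0.5]],
  ],
)

```text
time_s: 13.3
ee_pos: [0.4748, 0.0906, 0.0982]
tcp_rot: [0.464, 0.886, -0.0, -0.0]
wrist_force: [0.6, -0.1, -0.5]
opening: 0.501
grip_force: 0.0
```

Run:
```python
from h import *
plan([.474,.0908,.078],34.55,5)
```

```text
from [0.4748 0.0906 0.0982] delta [-0.0008  0.0002 -0.0202] turn deg [-0.04 -0.03  0.18]
[0.001, -0.001, 0.027, -0.0, -0.0, 0.001]
[0.001, -0.001, 0.027, -0.0, -0.0, 0.001]
[0.001, -0.001, 0.027, -0.0, -0.0, 0.001]
[0.001, -0.001, 0.027, -0.0, -0.0, 0.001]
[0.001, -0.001, 0.027, -0.0, -0.0, 0.001]
```

Call:
play_rows(
  rows=[
    [[0,0,0.03,0,0,0,0.5],[0,0,0.04,0,0,0,0.5],[0,0,0.04,0,0,0,0.5],[0,0,0.025,0,0,0,0.5],[0,0,0,0,0,0,0.5]],
  ],
)

```text
time_s: 13.92
ee_pos: [0.4746, 0.0904, 0.078]
tcp_rot: [0.464, 0.886, -0.0, -0.0]
wrist_force: [0.2, 0.1, 0.1]
opening: 0.501
grip_force: 0.0
```

Call:
play_rows(
  rows=[
    [[0,0,0,0,0,0,0],[0,0,0,0,0,0,0],[0,0,0,0,0,0,0],[0,0,0,0,0,0,0],[0,0,0,0,0,0,0]],
  ],
  grip_force=50,
)

```text
time_s: 14.55
ee_pos: [0.475, 0.0905, 0.0786]
tcp_rot: [0.464, 0.886, 0.0, 0.0]
wrist_force: [1.6, 3.1, 3.9]
opening: 0.095
grip_force: 48.8
```

Call:
play_rows(
  rows=[
    [[0,0,0,0,0,0,0],[0,0,0,0,0,0,0],[0,0,0,0,0,0,0],[0,0,0,0,0,0,0],[0,0,0,0,0,0,0]],
  ],
)

```text
time_s: 15.18
ee_pos: [0.475, 0.0905, 0.0785]
tcp_rot: [0.464, 0.886, 0.0, 0.0]
wrist_force: [1.5, 3.9, 4.5]
opening: 0.098
grip_force: 49.0
```

Run:
```python
from h import *
s=robot.sense();print(s['ee_pos'],s['wrist_force'],s['grip_force'],s['opening'])
N=20;A=.945
g=lambda a:np.array([-200*np.cos(a)+40*np.sin(a),200*np.sin(a)+40*np.cos(a)])/1000
t=np.linspace(0,1,N+1); al=A*(10*t**3-15*t**4+6*t**5)*.5+A*.5*t
for i in range(N):
    d=g(al[i+1])-g(al[i]); print(i,al[i+1].round(3),(d*[1,-1]/.15).round(3))
print('end',g(A)-g(0))
```

```text
[0.47504646 0.0904984  0.07854148] [1.49957171 3.92983806 4.46699089] 48.979920744895935 0.09780517124485197
0 0.024 [ 0.007 -0.032]
1 0.051 [ 0.009 -0.036]
2 0.083 [ 0.011 -0.042]
3 0.122 [ 0.015 -0.05 ]
4 0.167 [ 0.021 -0.058]
5 0.219 [ 0.027 -0.065]
6 0.276 [ 0.034 -0.071]
7 0.339 [ 0.041 -0.074]
8 0.405 [ 0.048 -0.075]
9 0.472 [ 0.055 -0.074]
10 0.54 [ 0.059 -0.07 ]
11 0.606 [ 0.062 -0.064]
12 0.669 [ 0.063 -0.057]
13 0.726 [ 0.061 -0.049]
14 0.778 [ 0.057 -0.041]
15 0.823 [ 0.052 -0.033]
16 0.862 [ 0.045 -0.026]
17 0.894 [ 0.038 -0.021]
18 0.921 [ 0.033 -0.017]
19 0.945 [ 0.03  -0.014]
end [0.1152713 0.1455291]
```

Call:
play_rows(
  rows=[
    [[0,0.007,-0.032,0,0,0,0],[0,0.009,-0.036,0,0,0,0],[0,0.011,-0.042,0,0,0,0],[0,0.015,-0.05,0,0,0,0],[0,0.021,-0.058,0,0,0,0]],
  ],
)

```text
time_s: 15.8
ee_pos: [0.4821, 0.0955, 0.1099]
tcp_rot: [0.464, 0.886, -0.001, -0.001]
wrist_force: [5.2, 0.2, -8.2]
opening: 0.094
grip_force: 48.6
```

Call:
play_rows(
  rows=[
    [[0,0.027,-0.065,0,0,0,0],[0,0.034,-0.071,0,0,0,0],[0,0.041,-0.074,0,0,0,0],[0,0.048,-0.075,0,0,0,0],[0,0.055,-0.074,0,0,0,0]],
  ],
)

```text
time_s: 16.42
ee_pos: [0.5068, 0.1125, 0.1651]
tcp_rot: [0.464, 0.886, -0.002, -0.001]
wrist_force: [-4.0, -7.5, -2.1]
opening: 0.094
grip_force: 48.6
```

Forces are low and the arc is tracking, so I continue.

Call:
play_rows(
  rows=[
    [[0,0.059,-0.07,0,0,0,0],[0,0.062,-0.064,0,0,0,0],[0,0.063,-0.057,0,0,0,0],[0,0.061,-0.049,0,0,0,0],[0,0.057,-0.041,0,0,0,0]],
  ],
)

```text
time_s: 17.05
ee_pos: [0.5438, 0.1379, 0.2092]
tcp_rot: [0.464, 0.886, -0.002, -0.001]
wrist_force: [-12.0, -9.7, 12.7]
opening: 0.093
grip_force: 49.0
```

Call:
play_rows(
  rows=[
    [[0,0.052,-0.033,0,0,0,0],[0,0.045,-0.026,0,0,0,0],[0,0.038,-0.021,0,0,0,0],[0,0.033,-0.017,0,0,0,0],[0,0.03,-0.014,0,0,0,0]],
  ],
)

```text
time_s: 17.68
ee_pos: [0.569, 0.1552, 0.2266]
tcp_rot: [0.464, 0.886, -0.001, 0.001]
wrist_force: [-8.6, -7.1, 13.9]
opening: 0.093
grip_force: 51.5
```

Call:
play_rows(
  rows=[
    [[0,0,0,0,0,0,0],[0,0,0,0,0,0,0],[0,0,0,0,0,0,0],[0,0,0,0,0,0,0],[0,0,0,0,0,0,0]],
  ],
)

```text
time_s: 18.3
ee_pos: [0.569, 0.1552, 0.2266]
tcp_rot: [0.464, 0.886, -0.001, 0.001]
wrist_force: [-8.7, -6.3, 14.9]
opening: 0.091
grip_force: 51.6
```

Run:
```python
from h import *
print(robot.sense()['ee_pos'])
th=np.radians(34.55);ax=np.array([np.cos(th),np.sin(th)]);ay=np.array([-ax[1],ax[0]])
for f in('wrist','side','top'):
    s=snap(f,f+'6');P=cloud(s);d=P[...,:2]-[.563,.152];jx=d@ax-.092;jy=d@ay;z=P[...,2]-.0555
    r=np.hypot(jx,z);a=np.arctan2(z,-jx)
    # leaf plane: strips outside cover, rotate
    A=.93; u=-jx*np.cos(A)+z*np.sin(A); n=jx*np.sin(A)+z*np.cos(A)
    for nm,m in(('leaf',(abs(jy)>.056)&(abs(jy)<.074)&(u>.04)&(u<.16)&(abs(n-.004)<.012)),('cover',(abs(jy)<.043)&(u>.04)&(u<.145)&(abs(n-.012)<.006))):
        if m.sum()>40:
            k=np.polyfit(u[m],n[m],1); print(f,nm,m.sum(),'angle',A+np.arctan(k[0]),'n0',k[1])
    m=(jy>.09)&(jy<.13)&(r>.06)&(r<.16)&(a>.6)&(a<1.3)
    if m.sum()>5: print(f,m.sum(),'outer jy',np.percentile(jy[m],[5,50,95]),'a',np.percentile(a[m],[2,50,98]))
ims=[cv2.imread(f'pics/{n}6.png') for n in('side','wrist','top')]
cv2.imwrite('pics/sw6.png',np.vstack([np.hstack([cv2.resize(ims[0][120:300,270:510],(400,300)),cv2.resize(ims[1],(400,300))]),np.hstack([cv2.resize(ims[2][60:240,230:470],(400,300)),cv2.resize(ims[0][140:230,310:430],(400,300))])]))
```

```text
[0.56902814 0.1552172  0.22655902]
wrist leaf 3397 angle 0.9383373985144163 n0 0.004644128904531483
wrist cover 7498 angle 0.9369218037959004 n0 0.01234584271079419
wrist 2088 outer jy [0.09039045 0.09747567 0.11016931] a [0.81139419 0.98131707 1.26346238]
side leaf 201 angle 0.9365225158854451 n0 -0.0030838359222115554
side 43 outer jy [0.0902793  0.10200947 0.10837477] a [0.68318001 0.88472557 1.01236982]
top leaf 343 angle 0.9346101653090237 n0 0.003791711406755825
top cover 285 angle 0.9412347455265307 n0 0.011505345942225109
top 213 outer jy [0.09062157 0.09775286 0.10851043] a [0.81857628 0.95655649 1.07910871]
```

View pics/sw6.png

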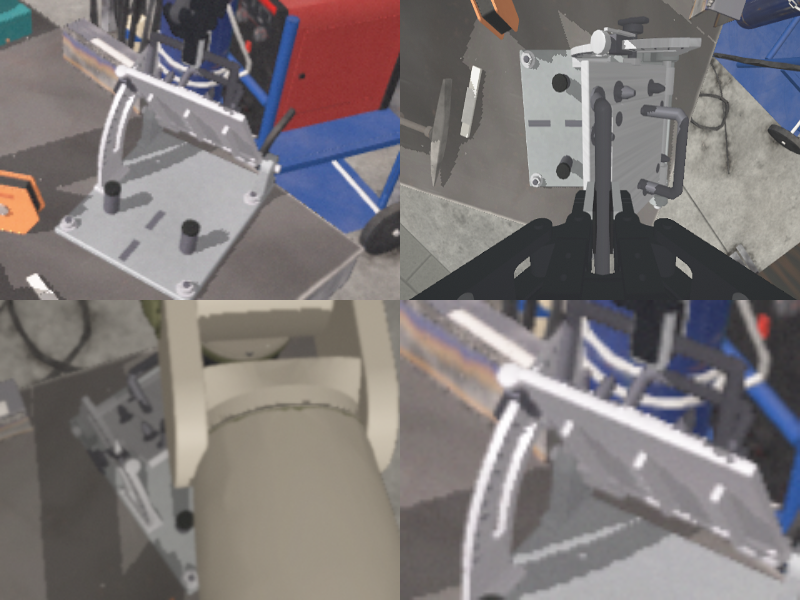

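The leaf stands at about 0.937 rad against 0.94–0.95 for the saddle, which is 1–2 mm at the rim. The cover is flat between its pins and only the bar is held, so I'm handing in.

```bash
python3 -c "
from rig import robot
print(robot.hand_in())"
```

```text
the job is handed in; nothing more can be done
None
```

I laid the cover flat in the pin nest and let go of it. I then swung the leaf up by its bar and handed the job in holding it still at about 0.937 rad, against 0.94–0.95 rad measured for the index saddle (1–2 mm at the rim); the hand-in returned no verdict.

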